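# Make up two pump rebuild kits

### The arm

A 7-joint arm with a two-finger parallel gripper is mounted at the origin on the work surface. World frame = base frame: x ahead of the robot, y to its left, z up, the work surface at z = 0. Lengths are in m, angles in rad, forces in N, time in s.
With the tool pointing down it reaches from about 0.425 to 0.925 m from the base axis. Payload 6.8 kg.
Tool frame: the origin (TCP) lies on the centre line of the jaws, within the pads' length; the fingertips stand bot.tip_reach ahead of it and the grasp point (between the pads) lies 3 mm ahead of it (bot.tip_reach is the distance from the TCP to the fingertips, in m); z points along the fingers, y is the line along which they close (so a half turn about z gives the same grasp; the last joint's range is limited). The gripper opens to 85 mm and grips with 20 to 120 N. Pads are 22 mm wide; open, the fingers measure 114 mm over their backs; the gripper's body (76 mm by 85 mm) begins 54 mm behind the grasp point. The pads swing forward as they close: fully open they stand 13 mm farther back than shut.
Start: joints at [-1.399, 0.477, 0.022, 1.555, -0.011, 1.109, -0.083], TCP at [0.186, 0.649, 0.253] pointing down, gripper open.
Joint ranges: [-2.96, 2.96], [-0.34, 2.1], [-1.41, 1.46], [0.24, 2.44], [-1.37, 4.51], [0.17, 1.92], [-2.96, 2.96]. Speed limits (rad/s): [2.39, 2.39, 3.14, 3.14, 3.14, 3.14, 3.14].

### API

Orientations are given as a unit quaternion [w, x, y, z].
In Python, from station import bot gives the robot as it stands.
- The arm moves only by the tool jog_arm, never from a script. Its argument "deltas" is a list of rows, each a list of 7 numbers: the shift along the world's x, y, z in m, then the turn, a rotation vector about the world's x, y, z in rad, then the opening, from 0 (shut) to 1 (fully open). In form: [[x, y, z, rx, ry, rz, grip], ...]. A call has 1 to 10 rows; each row shifts and turns the commanded pose from where the row before left it; what a row does not reach is not made up. A row lasts 1/10 s, in which the tool goes at most 50 mm and 8.59 degrees, less where a joint would pass 70% of its speed; a pose out of reach is approached as far as the arm can. A call with a gripper value outside its range is refused whole. The fingers move at their own pace and stop on an object; "newtons" is the grip in N (left out, the last holds). Time passes only in rows, so rows that do not move let the fingers close. It gives the time, the measured TCP pose, the force, the opening and the grip force at its end, in the units of the state.
- bot.get_obs(): the state, without advancing time (a new reading comes with each control period).
- bot.read_camera(name): name is "side" or "top"; returns a dict with "img" (400x640x3 uint8, red, green, blue), "K" (3x3 intrinsics, pixels), "eye" and "attitude" of the camera in the world. Camera axes: x right, y down, z forward; pixel columns grow to the right and rows downward; lengths in m; the calibration is good to about 2 mm. A picture is of the moment at which its call begins. There is no depth.
- bot.hand_in(): hands the job in; it is judged then, once.
The state is a dict: "t": time; "q": joint angles; "joint_vel": joint speeds; "joint_torque": joint torques, N m; "eef_pos": TCP position; "tool_rot": TCP orientation; "contact_force": force on the tool from outside, world axes, zero at the start; "torque": the same for the moment, N m; "gripper_width": opening from 0.0 (shut) to 1.0 (fully open); "grasp_force": force on a finger pad.
Only numpy, scipy, OpenCV 4.12 (cv2) and the standard library are available. Lean on these libraries where they do the work, as an engineer would, in place of code of your own. Each camera call takes 0.05 s, during which the arm holds its last target. There are 200 camera calls.

### The job

Make up the two pump rebuild kits: the bright steel bearing and the aluminium coupling go in the green tray, the pressure gauge and the brass impeller in the yellow tray. The bearing and the gauge each lie in the cork-lined compartment of their tray, the coupling and the impeller each in the bare one, all flat on the compartment's floor with the same side up as now; set them down, do not drop them. Leave the rusty worn bearing, the spray can and the wrench where they are.

Things in the scene. Friction and masses are not known exactly. Their poses are not given: they have to be found in the camera images.
- green_tray: green open kit tray, fixed to the bench, 172 x 88 mm (along its x and y), 12 mm high, walls 4 mm. A 4 mm divider across its middle makes two compartments, each 80 x 80 mm inside: the one on its +x side, centred 42 mm from the origin, is lined with brown cork (floor 7 mm above the bench), the one on its -x side, centred at -42 mm, is bare green (floor 4 mm above the bench). Origin: centre of the underside; z up. Any yaw.
- yellow_tray: yellow open kit tray, fixed to the bench, 172 x 88 mm (along its x and y), 12 mm high, walls 4 mm. A 4 mm divider across its middle makes two compartments, each 80 x 80 mm inside: the one on its +x side, centred 42 mm from the origin, is lined with brown cork (floor 7 mm above the bench), the one on its -x side, centred at -42 mm, is bare yellow (floor 4 mm above the bench). Origin: centre of the underside; z up. Any yaw.
- bearing: new ball bearing, bright steel ring with a black seal, lying flat: 52 mm diameter, 21 mm high, about 0.18 kg. Origin: centre of the underside; z up.
- coupling: shaft coupling hub, standing: bare aluminium cylinder 46 mm in diameter and 22 mm high, with three aluminium jaws and a red insert on top (45 mm diameter there, 32 mm high in all), about 0.14 kg. Origin: centre of the underside; z up.
- gauge: pressure gauge lying on its back: round black case 48 mm in diameter, 28 mm high, white dial with a red needle on top; a brass stem 12 mm in diameter sticks out sideways along its +x, from the case to 38 mm from the origin, its axis 16.5 mm above the underside (so in a tray it clears the walls). Grip it by the case, across the stem (fingers closing along its y). About 0.17 kg. Origin: centre of the case's underside; z up.
- impeller: brass pump impeller: disc 54 mm in diameter, 6 mm thick, low vanes on it up to 16 mm high, and a central round hub 28 mm in diameter, its top 34 mm above the underside; grip it by the hub, above the vanes. About 0.22 kg. Origin: centre of the underside; z up.
- worn_bearing: old worn-out bearing, rusty brown all over, lying flat: 52 mm diameter, 21 mm high. Not part of any kit; stays where it is. Origin: centre of the underside.
- spray_can: white and green spray can with a red nozzle, standing: 54 mm diameter, 155 mm high. Stays where it is. Origin: centre of the underside.
- wrench: steel wrench about 160 mm long lying on the bench along its x. Stays where it is. Origin: middle of the underside.
There are look-alikes about, which are no part of the job. Of the things that look like the impeller, the middle-sized one is meant.

How it is judged:
At the end, for the whole second after the job is handed in: Bearing on cork and coupling in the bare compartment of the green tray, gauge on cork and impeller bare in the yellow: centres within 18 mm of the compartment's centre along both tray axes, undersides within 3 mm of its floor, upright within 0.1 rad, at rest (x of bearing in the frame of green_tray between 0.024 and 0.06 m and y of bearing in the frame of green_tray between -0.018 and 0.018 m and z of bearing in the frame of green_tray between 0.004 and 0.01 m and angle between each of bearing, coupling, gauge, impeller's own z axis and vertical below 0.1 rad and linear speed of each of bearing, coupling, gauge, impeller below 0.02 m/s and angular speed of each of bearing, coupling, gauge, impeller below 0.2 rad/s and x of coupling in the frame of green_tray between -0.06 and -0.024 m and y of coupling in the frame of green_tray between -0.018 and 0.018 m and z of coupling in the frame of green_tray between 0.001 and 0.007 m and x of gauge in the frame of yellow_tray between 0.024 and 0.06 m and y of gauge in the frame of yellow_tray between -0.018 and 0.018 m and z of gauge in the frame of yellow_tray between 0.004 and 0.01 m and x of impeller in the frame of yellow_tray between -0.06 and -0.024 m and y of impeller in the frame of yellow_tray between -0.018 and 0.018 m and z of impeller in the frame of yellow_tray between 0.001 and 0.007 m); the robot touches nothing.
It fails at once if a kit part let go in the air (its underside more than 45 mm above the bench) ((height (world z) of bearing above 0.045 m and contact force between the fingers and bearing below 0.1 N) or (height (world z) of coupling above 0.045 m and contact force between the fingers and coupling below 0.1 N) or (height (world z) of gauge above 0.045 m and contact force between the fingers and gauge below 0.1 N) or (height (world z) of impeller above 0.045 m and contact force between the fingers and impeller below 0.1 N)).
It fails at once if the worn bearing moved by more than 15 mm (distance of worn_bearing from where it was at the start of the episode above 0.015 m).
It fails at once if the spray can moved by more than 15 mm (distance of spray_can from where it was at the start of the episode above 0.015 m).
It fails at once if the wrench moved by more than 15 mm (distance of wrench from where it was at the start of the episode above 0.015 m).
It fails at once if the spray can tipped (angle between spray_can's own z axis and vertical above 0.3 rad).
It also fails if it takes over 96 s, if anything falls off the work surface, if the arm or the gripper's body presses on something with over 40 N, if the wrist force passes 120 N, or if a joint passes its speed limit or range.

## Working session

There is one attempt and no reset: what is moved stays moved. The work goes in short steps, Python scripts to look and compute and a tool call to move; the robot and the scene stay as the last step left them, time stands still between calls to the robot, and variables do not carry over. Pictures are saved under pics/ and viewed, at most 14 in all, crops included, and the job is handed in when it is done.

Besides the shell and the picture viewer there is one more tool, called as name(argument=value, ...), one argument or row to a line, values as JSON. jog_arm: Moves the arm, as the interface text tells. Its arguments: {"type":"object","properties":{"deltas":{"type":"array"},"newtons":{"type":"number"}},"required":["deltas"]}

```bash
mkdir -p pics; python3 - <<'E'
from station import bot
import cv2
for n in("top","side"):
    c=bot.read_camera(n); cv2.imwrite(f"pics/{n}0.png",c["img"][:,:,::-1]); print(n,c["K"],c["eye"],c["attitude"])
o=bot.get_obs(); print(o["eef_pos"],o["tool_rot"],o["t"],bot.tip_reach)
E
```

```text
top [[398.14622749   0.         322.35924498]
 [  0.         398.14622749 197.53551611]
 [  0.           0.           1.        ]] [ 0.25980403 -0.01600111  0.93152271] [ 0.07374449 -0.69097826  0.71531927 -0.07368264]
side [[422.911342     0.         321.06866737]
 [  0.         422.911342   200.40836631]
 [  0.           0.           1.        ]] [ 0.33810381 -0.65978331  0.76121287] [-0.3533876   0.9304647  -0.09270558  0.02753775]
[0.18627761 0.64826742 0.25243069] [-5.67854377e-05  1.39427624e-01  9.90231922e-01 -8.22077274e-04] 0.1 0.022
```

View pics/top0.png

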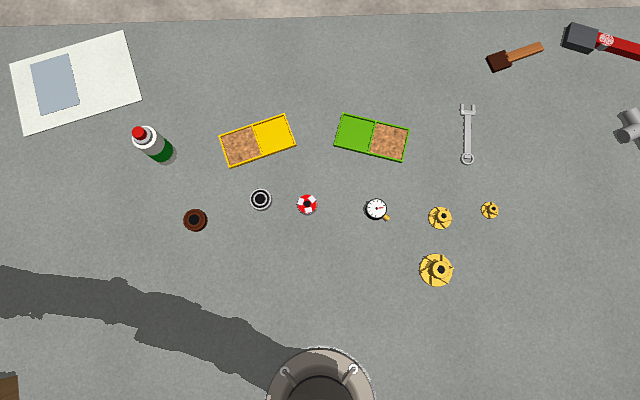

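View pics/side0.png

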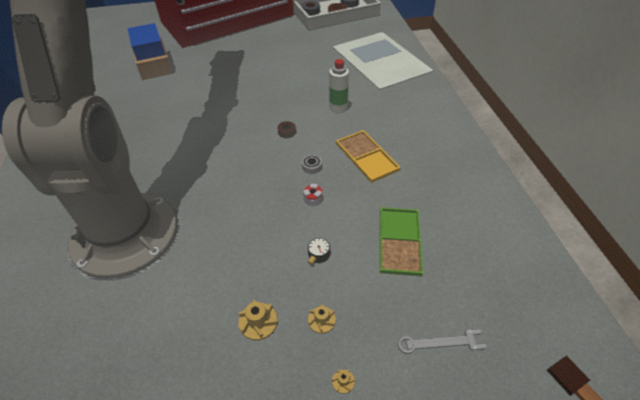

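Candidates (top view):
- **Impeller:** brass parts at (436,270) large, (440,217) middle and (490,210) small. I take the middle one.
- **Bearing:** bright at (260,199), rusty at (195,220). I take the bright one.
- **Coupling:** only (307,204).
- **Gauge:** only (376,209), with its stem towards (387,218).
- **Trays:** yellow at (257,140), cork to the left. Green at (372,138), cork to the right.

The spray can is at (155,145) and the wrench at (467,133).

```bash
cat > h.py <<'E'
import numpy as np, cv2
from scipy.spatial.transform import Rotation as R
from station import bot
def cam(n):
    c=bot.read_camera(n); c["R"]=R.from_quat(np.roll(c["attitude"],-1)).as_matrix(); c["K"]=np.array(c["K"]); c["eye"]=np.array(c["eye"]); return c
def world(c,uv,z):
    d=c["R"]@np.linalg.solve(c["K"],[uv[0],uv[1],1]); return c["eye"]+d*(z-c["eye"][2])/d[2]
def proj(c,P):
    p=(np.atleast_2d(P)-c["eye"])@c["R"]@c["K"].T; return p[:,:2]/p[:,2:]
def ring(x,y,z,r):
    a=np.linspace(0,2*np.pi,49); return np.c_[x+r*np.cos(a),y+r*np.sin(a),0*a+z]
def draw(im,c,P,col,o,s):
    cv2.polylines(im,[np.int32((proj(c,P)-o+.5)*s)],False,col,1)
E
cat > m.py <<'E'
from h import *
T=cam("top"); S=cam("side")
hsv={k:cv2.cvtColor(c["img"],cv2.COLOR_RGB2HSV) for k,c in(("t",T),("s",S))}
# object outline centres: windows by hand, mask = differs from bench
def blob(c,u,v,w,lo=28):
    im=c["img"].astype(int)[v-w:v+w,u-w:u+w]; bg=np.median(np.r_[im[0],im[-1],im[:,0],im[:,-1]],0)
    m=(np.abs(im-bg).sum(2)>lo*3*.7).astype(np.uint8)
    n,l,st,ce=cv2.connectedComponentsWithStats(m); k=1+np.argmax(st[1:,4]); ys,xs=np.where(l==k)
    return np.array([(xs.min()+xs.max())/2+u-w,(ys.min()+ys.max())/2+v-w]),st[k,2:5]
for n,uv,w,su,z in(("bearing",(260,199),18,(312,163),.0105),("worn",(195,220),20,(287,129),.0105),("coupling",(307,204),18,(313,192),.016),("gauge",(376,209),20,(318,250),.014),("imp_mid",(440,217),20,(322,319),.01),("imp_big",(436,270),26,(258,319),.01),("imp_small",(490,210),16,(343,380),.01)):
    a,b=blob(T,*uv,w); p=world(T,a,z); a2,b2=blob(S,*su,min(w,18) if n!="imp_big" else 24); q=world(S,a2,z)
    d=np.linalg.norm(p-T["eye"])/T["K"][0,0]
    print(n,a,"top",p[:2].round(4),"side",q[:2].round(4),"size mm",(b[:2]*d*1000).round(0))
def tray(c,h,lo,hi,sel):
    m=cv2.inRange(h,lo,hi)*sel; cs,_=cv2.findContours(m,0,2); k=max(cs,key=cv2.contourArea)
    W=np.array([world(c,p,.012)[:2] for p in k[:,0]+0.]) .astype(np.float32); return cv2.minAreaRect(W*1000)
sel=np.zeros((400,640),np.uint8); sel[100:175,200:420]=1
s2=np.zeros((400,640),np.uint8); s2[125:290,330:440]=1
for n,lo,hi in(("yellow",(20,150,80),(35,255,255)),("green",(38,120,50),(75,255,255))):
    print(n,tray(T,hsv["t"],lo,hi,sel),tray(S,hsv["s"],lo,hi,s2))
print("can",world(T,(165,155),0)[:2],"wrench",world(T,(467,105),0)[:2],world(T,(467,160),0)[:2])
print("stem tip",world(T,(387,218),.0165)[:2],world(T,(376,209),.028)[:2],"side",world(S,(312,261),.0165)[:2],world(S,(319,247),.028)[:2])
E
python3 m.py
```

```text
bearing [260.5 199. ] top [0.4566 0.127 ] side [0.4571 0.1331] size mm [57. 55.]
worn [195.  219.5] top [0.4129 0.2804] side [0.4115 0.2734] size mm [62. 59.]
coupling [306.5 204.5] top [0.4385 0.0184] side [0.4406 0.0134] size mm [52. 52.]
gauge [376.  209.5] top [ 0.4213 -0.1437] side [ 0.4209 -0.1527] size mm [64. 57.]
imp_mid [440.  217.5] top [ 0.3978 -0.2926] side [ 0.3985 -0.2997] size mm [61. 59.]
imp_big [435.5 269.5] top [ 0.2787 -0.271 ] side [ 0.2786 -0.2785] size mm [86. 82.]
imp_small [489.  209.5] top [ 0.4127 -0.4092] side [ 0.4125 -0.42  ] size mm [48. 46.]
yellow ((603.4061889648438, 135.6471405029297), (92.10356140136719, 171.01495361328125), 18.297269821166992) ((602.4169921875, 127.73551940917969), (87.65735626220703, 172.48143005371094), 18.500537872314453)
green ((601.6869506835938, -144.0150146484375), (172.34776306152344, 91.89061737060547), 73.23593139648438) ((602.09765625, -151.0187225341797), (172.032470703125, 86.23004150390625), 73.6219711303711)
can [0.57722079 0.36243405] wrench [ 0.68197531 -0.39057415] [ 0.53833914 -0.37481073]
stem tip [ 0.39991697 -0.16765418] [ 0.41997378 -0.14185185] side [ 0.40326841 -0.17269237] [ 0.422972   -0.14872825]
```

```bash
cat > ov.py <<'E'
from h import *
T=cam("top"); S=cam("side")
obj=[("bearing",.4568,.128,[(0,.026),(.021,.026)]),("coup",.4395,.017,[(0,.023),(.032,.0225)]),("gauge",.421,-.146,[(0,.024),(.028,.024)]),("imp",.398,-.295,[(0,.027),(.034,.014)])]
rows=[]
for c in(T,S):
    tiles=[]
    for n,x,y,rs in obj:
        o=proj(c,[x,y,.012])[0].round()-16; a=int(o[0]); b=int(o[1]); s=6
        im=cv2.resize(np.ascontiguousarray(c["img"][b:b+32,a:a+32,::-1]),None,fx=s,fy=s,interpolation=2)
        for z,r in rs: draw(im,c,ring(x,y,z,r),(255,0,255),o,s)
        if n=="gauge":
            t=np.deg2rad(-130); draw(im,c,[[x,y,.0165],[x+.038*np.cos(t),y+.038*np.sin(t),.0165]],(0,255,0),o,s)
        tiles.append(im)
    rows.append(np.hstack(tiles))
    tiles=[]
    for x,y,yaw in((.603,.132,108.4),(.602,-.1475,-106.6)):
        o=proj(c,[x,y,.012])[0].round()-[48,40]; a=int(o[0]); b=int(o[1]); s=4
        im=cv2.resize(np.ascontiguousarray(c["img"][b:b+80,a:a+96,::-1]),None,fx=s,fy=s,interpolation=2)
        t=np.deg2rad(yaw); C=np.array([[1,1],[1,-1],[-1,-1],[-1,1],[1,1]])*[.086,.044]
        Q=np.c_[x+C[:,0]*np.cos(t)-C[:,1]*np.sin(t),y+C[:,0]*np.sin(t)+C[:,1]*np.cos(t),np.full(5,.012)]
        draw(im,c,Q,(255,0,255),o,s); tiles.append(im)
    rows.append(np.hstack(tiles))
cv2.imwrite("pics/ov1.png",np.vstack([rows[0],rows[2]]))
cv2.imwrite("pics/ov2.png",cv2.resize(np.vstack([rows[1],rows[3]]),None,fx=.9,fy=.9))
E
python3 ov.py
```

```text
(no output)
```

View pics/ov1.png

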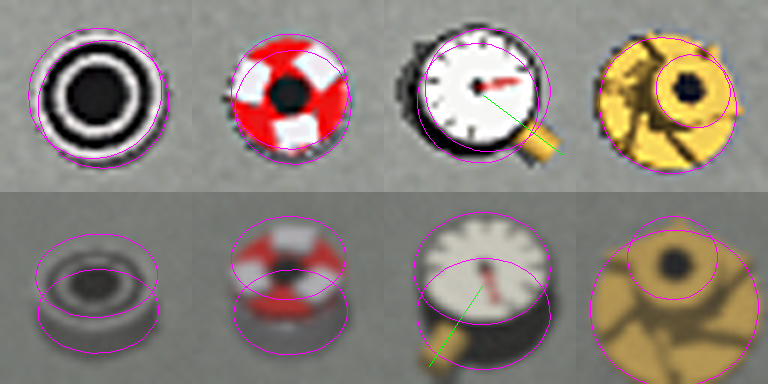

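View pics/ov2.png

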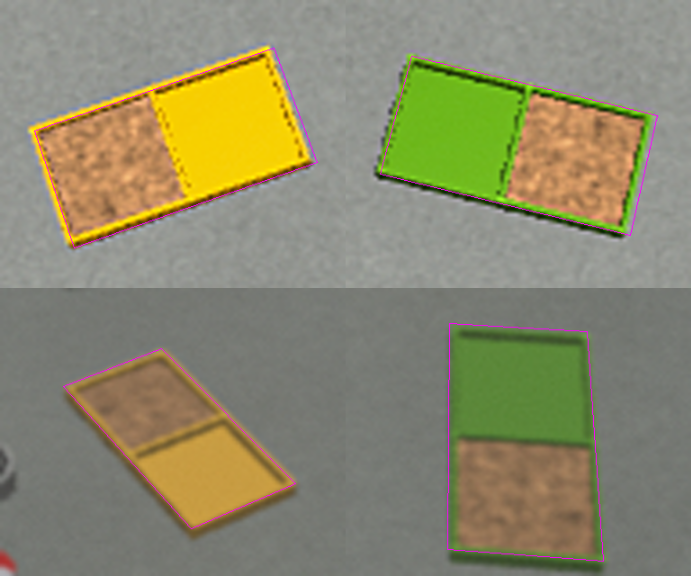

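The overlays fit to within 3 mm. The middle impeller's outline matches 54 mm, and the bright ring with the black seal is the bearing. I'm starting with the bearing.

jog_arm(
  deltas=[
    [0.02, -0.04, 0, 0, 0, 0, 1],
    [0.02, -0.04, 0, 0, 0, 0, 1],
    [0.02, -0.04, 0, 0, 0, 0, 1],
    [0.02, -0.04, 0, 0, 0, 0, 1],
    [0.02, -0.04, 0, 0, 0, 0, 1],
    [0.02, -0.04, -0.01, 0, 0, 0, 1],
    [0.02, -0.04, -0.01, 0, 0, 0, 1],
    [0.02, -0.04, -0.01, 0, 0, 0, 1],
    [0.02, -0.04, -0.01, 0, 0, 0, 1],
    [0.02, -0.04, -0.01, 0, 0, 0, 1],
  ],
  newtons=60,
)

```text
t: 1.3
eef_pos: [0.387, 0.2471, 0.2033]
tool_rot: [0.0, 0.139, 0.99, 0.0]
contact_force: [0.2, -0.1, -0.2]
gripper_width: 1.002
grasp_force: 0.0
```

jog_arm(
  deltas=[
    [0.02, -0.04, -0.03, 0, 0, 0, 1],
    [0.02, -0.04, -0.03, 0, 0, 0, 1],
    [0.02, -0.03, -0.03, 0, 0, 0, 1],
    [0.01, -0.01, -0.02, 0, 0, 0, 1],
    [0, 0, 0, 0, 0, 0, 1],
    [0, 0, 0, 0, 0, 0, 1],
  ],
)

```text
t: 1.9
eef_pos: [0.4534, 0.1347, 0.0977]
tool_rot: [-0.0, 0.14, 0.99, -0.0]
contact_force: [0.1, -0.1, 0.2]
gripper_width: 0.996
grasp_force: 0.0
```

jog_arm(
  deltas=[
    [0.004, -0.006, -0.02, 0, 0, 0, 1],
    [0, 0, -0.02, 0, 0, 0, 1],
    [0, 0, -0.01, 0, 0, 0, 1],
  ],
)

```text
t: 2.2
eef_pos: [0.4572, 0.13, 0.0476]
tool_rot: [0.0, 0.138, 0.99, 0.001]
contact_force: [-0.4, 0.6, 0.2]
gripper_width: 1.0
grasp_force: 0.0
```

```bash
cat > look.py <<'E'
import sys
from h import *
def look(x,y,name,z=.02):
    t=[]
    for n,w in(("top",32),("side",32)):
        c=cam(n); u,v=np.int32(proj(c,[x,y,z])[0]); u=min(max(u,w),640-w); v=min(max(v,w),400-w)
        t.append(cv2.resize(np.ascontiguousarray(c["img"][v-w:v+w,u-w:u+w,::-1]),(384,384),interpolation=2))
    cv2.imwrite(f"pics/{name}.png",np.hstack(t))
look(float(sys.argv[1]),float(sys.argv[2]),sys.argv[3])
E
python3 look.py .457 .128 b1
```

```text
(no output)
```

View pics/b1.png

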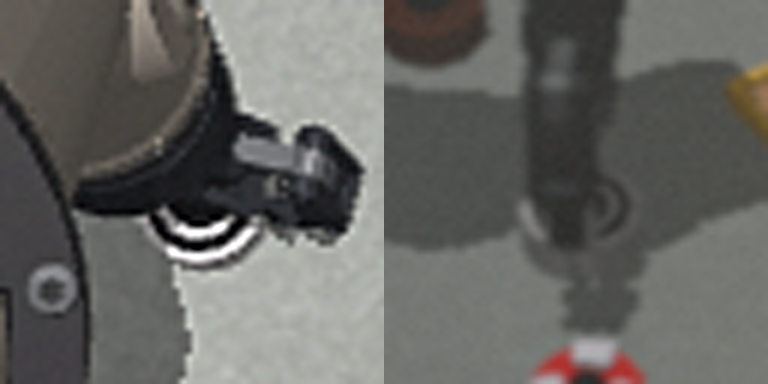

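The fingers straddle the bearing: the near finger stands in front of it, and its small offset to the left is the 74° yaw. Going down and closing.

jog_arm(
  deltas=[
    [0, -0.001, -0.012, 0, 0, 0, 1],
    [0, 0, -0.006, 0, 0, 0, 1],
    [0, 0, 0, 0, 0, 0, 0.3],
    [0, 0, 0, 0, 0, 0, 0.3],
    [0, 0, 0, 0, 0, 0, 0.3],
    [0, 0, 0, 0, 0, 0, 0.3],
    [0, 0, 0, 0, 0, 0, 0.3],
    [0, 0, 0, 0, 0, 0, 0.3],
  ],
)

```text
t: 3.1
eef_pos: [0.4577, 0.1274, 0.0304]
tool_rot: [0.0, 0.14, 0.99, 0.0]
contact_force: [-2.4, -1.2, 8.1]
gripper_width: 0.576
grasp_force: 60.6
```

jog_arm(
  deltas=[
    [0, 0, 0.01, 0, 0, 0, 0.3],
    [0, 0, 0.02, 0, 0, 0, 0.3],
    [0, 0, 0.03, 0, 0, 0, 0.3],
    [0.01, -0.02, 0.02, 0, 0, 0, 0.3],
    [0.015, -0.035, 0, 0, 0, 0, 0.3],
    [0.015, -0.035, 0, 0, 0, 0, 0.3],
    [0.015, -0.035, 0, 0, 0, 0, 0.3],
    [0.015, -0.035, 0, 0, 0, 0, 0.3],
    [0.015, -0.035, 0, 0, 0, 0, 0.3],
    [0.015, -0.035, 0, 0, 0, 0, 0.3],
  ],
)

```text
t: 4.1
eef_pos: [0.5579, -0.104, 0.1103]
tool_rot: [0.0, 0.139, 0.99, 0.0]
contact_force: [0.3, 0.1, -2.5]
gripper_width: 0.579
grasp_force: 62.7
```

jog_arm(
  deltas=[
    [0.015, -0.035, 0, 0, 0, 0, 0.3],
    [0.015, -0.03, 0, 0, 0, 0, 0.3],
    [0.002, -0.02, 0, 0, 0, 0, 0.3],
    [0, 0, 0, 0, 0, 0, 0.3],
    [0, 0, 0, 0, 0, 0, 0.3],
  ],
)

```text
t: 4.6
eef_pos: [0.5892, -0.1876, 0.1099]
tool_rot: [-0.0, 0.14, 0.99, 0.0]
contact_force: [0.2, 1.5, -1.8]
gripper_width: 0.577
grasp_force: 62.7
```

jog_arm(
  deltas=[
    [0, 0, -0.03, 0, 0, 0, 0.3],
    [0, 0, -0.025, 0, 0, 0, 0.3],
    [0, 0, -0.01, 0, 0, 0, 0.3],
    [0, 0, -0.004, 0, 0, 0, 0.3],
    [0, 0, -0.002, 0, 0, 0, 0.3],
    [0, 0, -0.001, 0, 0, 0, 0.3],
    [0, 0, 0, 0, 0, 0, 0.3],
  ],
)

```text
t: 5.3
eef_pos: [0.5902, -0.1876, 0.0385]
tool_rot: [0.001, 0.139, 0.99, -0.0]
contact_force: [0.1, -0.4, -2.2]
gripper_width: 0.575
grasp_force: 62.7
```

Nearly down. One more millimetre, then release and back off.

jog_arm(
  deltas=[
    [0, 0, -0.001, 0, 0, 0, 0.3],
    [0, 0, 0, 0, 0, 0, 0.3],
    [0, 0, 0, 0, 0, 0, 0.8],
    [0, 0, 0, 0, 0, 0, 0.8],
    [0, 0, 0, 0, 0, 0, 0.8],
    [0, 0, 0.02, 0, 0, 0, 0.8],
    [0, 0, 0.04, 0, 0, 0, 1],
    [0, 0, 0.04, 0, 0, 0, 1],
  ],
)

```text
t: 6.1
eef_pos: [0.5889, -0.1874, 0.137]
tool_rot: [-0.001, 0.139, 0.99, -0.0]
contact_force: [0.9, 0.0, 1.3]
gripper_width: 1.0
grasp_force: 0.0
```

jog_arm(
  deltas=[
    [-0.015, 0.03, 0, 0, 0, 0, 1],
    [-0.02, 0.03, 0, 0, 0, 0, 1],
    [-0.025, 0.035, 0, 0, 0, 0, 1],
    [-0.025, 0.035, 0, 0, 0, 0, 1],
    [-0.025, 0.035, 0, 0, 0, 0, 1],
    [-0.025, 0.035, -0.01, 0, 0, 0, 1],
    [-0.015, 0.005, -0.02, 0, 0, 0, 1],
    [0, 0, -0.02, 0, 0, 0, 1],
    [0, 0, 0, 0, 0, 0, 1],
  ],
)

```text
t: 7.0
eef_pos: [0.4377, 0.0177, 0.0851]
tool_rot: [-0.002, 0.139, 0.99, -0.001]
contact_force: [0.4, 0.6, 0.4]
gripper_width: 1.002
grasp_force: 0.0
```

```bash
python3 look.py .59 -.188 p1
```

```text
(no output)
```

View pics/p1.png

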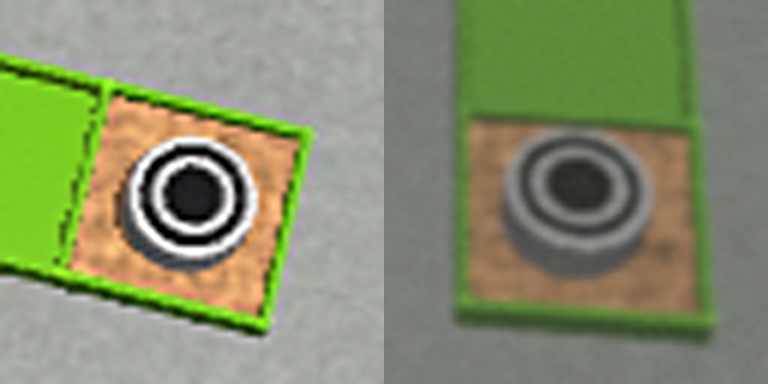

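The bearing lies flat and central on the cork, at pixel (190,198) in the top half. Next is the coupling.

jog_arm(
  deltas=[
    [0.002, -0.001, -0.02, 0, 0, 0, 1],
    [0, 0, -0.02, 0, 0, 0, 1],
    [0, 0, -0.011, 0, 0, 0, 1],
    [0, 0, 0, 0, 0, 0, 0.3],
    [0, 0, 0, 0, 0, 0, 0.3],
    [0, 0, 0, 0, 0, 0, 0.3],
    [0, 0, 0, 0, 0, 0, 0.3],
    [0, 0, 0, 0, 0, 0, 0.3],
    [0, 0, 0, 0, 0, 0, 0.3],
    [0, 0, 0, 0, 0, 0, 0.3],
  ],
)

```text
t: 8.1
eef_pos: [0.4422, 0.0164, 0.0369]
tool_rot: [0.001, 0.14, 0.99, 0.0]
contact_force: [-2.4, -1.2, 7.8]
gripper_width: 0.508
grasp_force: 59.7
```

jog_arm(
  deltas=[
    [0, 0, 0.01, 0, 0, 0, 0.3],
    [0, 0, 0.03, 0, 0, 0, 0.3],
    [0.01, -0.01, 0.03, 0, 0, 0, 0.3],
    [0.025, -0.02, 0, 0, 0, 0, 0.3],
    [0.03, -0.02, 0, 0, 0, 0, 0.3],
    [0.03, -0.02, 0, 0, 0, 0, 0.3],
    [0.03, -0.02, 0, 0, 0, 0, 0.3],
    [0.03, -0.02, 0, 0, 0, 0, 0.3],
    [0.017, -0.013, 0, 0, 0, 0, 0.3],
    [0, 0, 0, 0, 0, 0, 0.3],
  ],
)

```text
t: 9.1
eef_pos: [0.6158, -0.1093, 0.1069]
tool_rot: [0.002, 0.141, 0.99, -0.001]
contact_force: [-0.8, -0.5, -2.0]
gripper_width: 0.506
grasp_force: 61.5
```

jog_arm(
  deltas=[
    [0, 0, -0.03, 0, 0, 0, 0.3],
    [0, 0, -0.02, 0, 0, 0, 0.3],
    [0, 0, -0.01, 0, 0, 0, 0.3],
    [0, 0, 0, 0, 0, 0, 0.3],
  ],
)

```text
t: 9.5
eef_pos: [0.6122, -0.1058, 0.0448]
tool_rot: [-0.001, 0.139, 0.99, 0.0]
contact_force: [-0.7, 0.3, -1.1]
gripper_width: 0.504
grasp_force: 61.5
```

jog_arm(
  deltas=[
    [0, 0, -0.002, 0, 0, 0, 0.3],
    [0, 0, -0.001, 0, 0, 0, 0.3],
    [0, 0, -0.001, 0, 0, 0, 0.3],
    [0, 0, 0, 0, 0, 0, 0.3],
    [0, 0, 0, 0, 0, 0, 0.3],
  ],
)

```text
t: 10.0
eef_pos: [0.6137, -0.1065, 0.042]
tool_rot: [0.0, 0.139, 0.99, 0.0]
contact_force: [-0.3, -0.3, -1.4]
gripper_width: 0.511
grasp_force: 61.5
```

jog_arm(
  deltas=[
    [0, 0, -0.001, 0, 0, 0, 0.3],
    [0, 0, 0, 0, 0, 0, 0.3],
    [0, 0, 0, 0, 0, 0, 0.7],
    [0, 0, 0, 0, 0, 0, 0.7],
    [0, 0, 0, 0, 0, 0, 0.7],
    [0, 0, 0.02, 0, 0, 0, 0.7],
    [0, 0, 0.04, 0, 0, 0, 1],
    [0, 0, 0.04, 0, 0, 0, 1],
  ],
)

```text
t: 10.8
eef_pos: [0.6129, -0.1065, 0.141]
tool_rot: [-0.001, 0.139, 0.99, -0.0]
contact_force: [0.3, -0.2, 0.3]
gripper_width: 0.995
grasp_force: 0.0
```

jog_arm(
  deltas=[
    [-0.01, 0, 0, 0, 0, -0.14, 1],
    [-0.02, -0.005, 0, 0, 0, -0.14, 1],
    [-0.02, -0.005, 0, 0, 0, -0.14, 1],
    [-0.02, -0.005, 0, 0, 0, -0.14, 1],
    [-0.02, -0.005, 0, 0, 0, -0.14, 1],
    [-0.02, -0.005, 0, 0, 0, -0.14, 1],
    [-0.02, -0.005, 0, 0, 0, -0.14, 1],
    [-0.02, -0.005, 0, 0, 0, -0.14, 1],
    [-0.02, -0.005, 0, 0, 0, -0.14, 1],
    [-0.02, 0, 0, 0, 0, -0.14, 1],
  ],
)

```text
t: 11.8
eef_pos: [0.4228, -0.1471, 0.1407]
tool_rot: [0.0, 0.747, 0.665, 0.0]
contact_force: [-0.3, 0.0, 0.2]
gripper_width: 1.001
grasp_force: 0.0
```

jog_arm(
  deltas=[
    [0, 0, -0.01, 0, 0, -0.14, 1],
    [0, 0, -0.01, 0, 0, -0.14, 1],
    [0, 0, -0.02, 0, 0, -0.14, 1],
    [0, 0, -0.01, 0, 0, -0.14, 1],
    [0, 0, 0, 0, 0, -0.03, 1],
    [0, 0, 0, 0, 0, 0, 1],
  ],
)

```text
t: 12.4
eef_pos: [0.4236, -0.1467, 0.0907]
tool_rot: [0.0, 0.906, 0.423, -0.0]
contact_force: [0.2, 0.1, 0.3]
gripper_width: 1.001
grasp_force: 0.0
```

```bash
python3 look.py .61 -.12 p2; python3 look.py .421 -.146 g1; python3 -c "
import cv2,numpy as np;cv2.imwrite('pics/pg.png',cv2.resize(np.vstack([cv2.imread('pics/p2.png'),cv2.imread('pics/g1.png')]),(600,600)))"
```

```text
(no output)
```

View pics/pg.png

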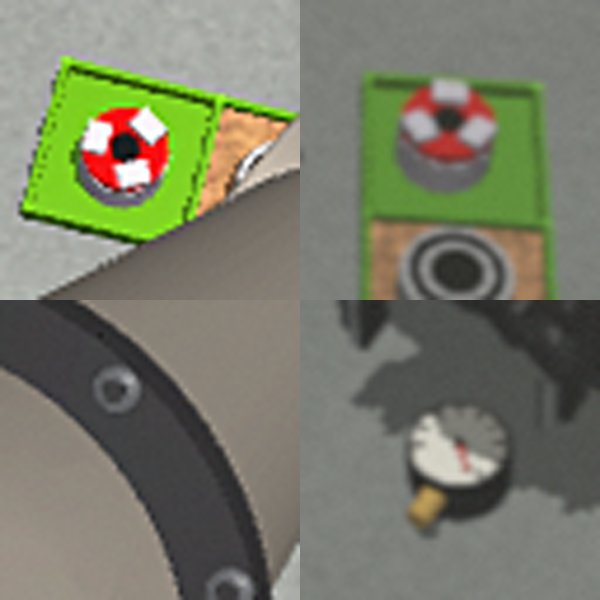

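The coupling sits well in the bare compartment. The gauge lies between the two fingers, with its stem at (428,508) across the closing line. Going down to it.

jog_arm(
  deltas=[
    [-0.002, 0.001, -0.02, 0, 0, 0, 1],
    [0, 0, -0.02, 0, 0, 0, 1],
    [0, 0, -0.012, 0, 0, 0, 1],
    [0, 0, -0.007, 0, 0, 0, 1],
    [0, 0, 0, 0, 0, 0, 0.3],
    [0, 0, 0, 0, 0, 0, 0.3],
    [0, 0, 0, 0, 0, 0, 0.3],
    [0, 0, 0, 0, 0, 0, 0.3],
    [0, 0, 0, 0, 0, 0, 0.3],
    [0, 0, 0, 0, 0, 0, 0.3],
  ],
)

```text
t: 13.6
eef_pos: [0.422, -0.1457, 0.0326]
tool_rot: [0.0, 0.906, 0.422, 0.001]
contact_force: [-2.8, 0.4, 8.5]
gripper_width: 0.539
grasp_force: 59.8
```

jog_arm(
  deltas=[
    [0, 0, 0.01, 0, 0, 0, 0.3],
    [0, 0, 0.03, 0, 0, 0, 0.3],
    [0.01, 0.02, 0.03, 0, 0, 0, 0.3],
    [0.02, 0.035, 0.01, 0, 0, 0, 0.3],
    [0.02, 0.035, 0, 0, 0, 0, 0.3],
    [0.02, 0.035, 0, 0, 0, 0, 0.3],
    [0.02, 0.035, 0, 0, 0, 0, 0.3],
    [0.02, 0.035, 0, 0, 0, 0, 0.3],
    [0.02, 0.035, 0, 0, 0, 0, 0.3],
    [0.02, 0.035, 0, 0, 0, 0, 0.3],
  ],
)

```text
t: 14.6
eef_pos: [0.5719, 0.1213, 0.1124]
tool_rot: [0.0, 0.906, 0.422, 0.0]
contact_force: [0.1, -0.5, -2.3]
gripper_width: 0.537
grasp_force: 62.1
```

jog_arm(
  deltas=[
    [0.015, 0.035, 0, 0, 0, 0, 0.3],
    [0.003, 0.018, 0, 0, 0, 0, 0.3],
    [0, 0, 0, 0, 0, 0, 0.3],
    [0, 0, -0.03, 0, 0, 0, 0.3],
    [0, 0, -0.03, 0, 0, 0, 0.3],
    [0, 0, -0.008, 0, 0, 0, 0.3],
    [0, 0, 0, 0, 0, 0, 0.3],
    [0, 0, 0, 0, 0, 0, 0.3],
  ],
)

```text
t: 15.4
eef_pos: [0.5902, 0.1715, 0.0449]
tool_rot: [0.0, 0.907, 0.422, 0.001]
contact_force: [0.5, -0.0, -1.8]
gripper_width: 0.541
grasp_force: 62.2
```

jog_arm(
  deltas=[
    [0, 0, -0.003, 0, 0, 0, 0.3],
    [0, 0, -0.002, 0, 0, 0, 0.3],
    [0, 0, 0, 0, 0, 0, 0.3],
    [0, 0, 0, 0, 0, 0, 0.75],
    [0, 0, 0, 0, 0, 0, 0.75],
    [0, 0, 0, 0, 0, 0, 0.75],
    [0, 0, 0.02, 0, 0, 0, 0.75],
    [0, 0, 0.04, 0, 0, 0, 0.75],
    [0, 0, 0.04, 0, 0, 0, 1],
  ],
)

```text
t: 16.3
eef_pos: [0.589, 0.1722, 0.1391]
tool_rot: [0.0, 0.907, 0.422, -0.001]
contact_force: [0.4, 0.1, 1.4]
gripper_width: 0.896
grasp_force: 0.0
```

jog_arm(
  deltas=[
    [-0.015, -0.03, 0, 0, 0, 0, 1],
    [-0.018, -0.043, 0, 0, 0, 0, 1],
    [-0.018, -0.043, 0, 0, 0, 0, 1],
    [-0.018, -0.043, 0, 0, 0, 0, 1],
    [-0.018, -0.043, 0, 0, 0, 0, 1],
    [-0.018, -0.043, 0, 0, 0, 0, 1],
    [-0.018, -0.043, 0, 0, 0, 0, 1],
    [-0.018, -0.043, 0, 0, 0, 0, 1],
    [-0.018, -0.043, 0, 0, 0, 0, 1],
    [-0.018, -0.043, 0, 0, 0, 0, 1],
  ],
)

```text
t: 17.3
eef_pos: [0.4117, -0.246, 0.1388]
tool_rot: [0.0, 0.906, 0.422, 0.0]
contact_force: [1.3, -0.5, 0.2]
gripper_width: 1.001
grasp_force: 0.0
```

jog_arm(
  deltas=[
    [-0.015, -0.04, 0, 0, 0, 0, 1],
    [0, -0.009, -0.02, 0, 0, 0, 1],
    [0, 0, -0.02, 0, 0, 0, 1],
    [0, 0, 0, 0, 0, 0, 1],
    [0, 0, 0, 0, 0, 0, 1],
  ],
)

```text
t: 17.8
eef_pos: [0.3973, -0.2935, 0.0987]
tool_rot: [-0.0, 0.907, 0.422, -0.0]
contact_force: [-0.3, 0.5, 0.6]
gripper_width: 1.0
grasp_force: 0.0
```

```bash
python3 look.py .59 .165 p3; python3 look.py .398 -.295 i1; python3 -c "
import cv2,numpy as np;cv2.imwrite('pics/pi.png',cv2.resize(np.vstack([cv2.imread('pics/p3.png'),cv2.imread('pics/i1.png')]),(600,600)))"
```

```text
(no output)
```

View pics/pi.png

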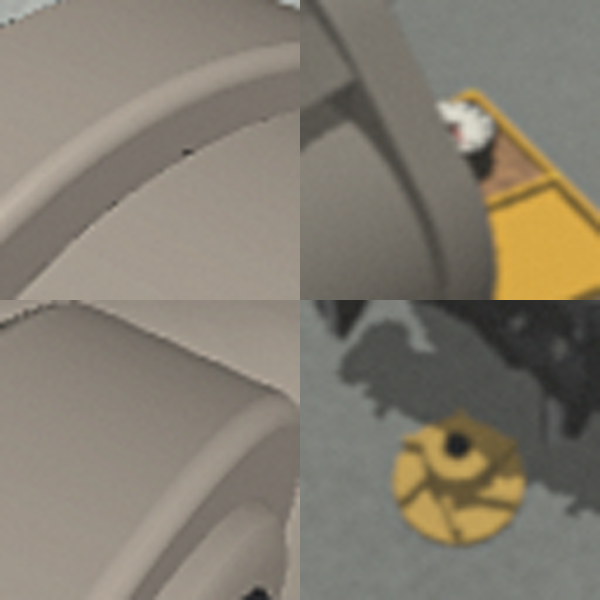

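The gauge is in the yellow cork compartment, partly hidden by the arm. The middle impeller is between the fingers, with its hub at (457,443). I'm descending to hub height.

jog_arm(
  deltas=[
    [0, -0.001, -0.02, 0, 0, 0, 1],
    [0, 0, -0.02, 0, 0, 0, 1],
    [0, 0, -0.012, 0, 0, 0, 1],
    [0, 0, -0.003, 0, 0, 0, 0.6],
    [0, 0, 0, 0, 0, 0, 0.3],
    [0, 0, 0, 0, 0, 0, 0.1],
    [0, 0, 0, 0, 0, 0, 0.1],
    [0, 0, 0, 0, 0, 0, 0.1],
    [0, 0, 0, 0, 0, 0, 0.1],
    [0, 0, 0, 0, 0, 0, 0.1],
  ],
)

```text
t: 19.0
eef_pos: [0.398, -0.2949, 0.0446]
tool_rot: [0.0, 0.907, 0.422, 0.001]
contact_force: [-1.0, 0.3, 8.3]
gripper_width: 0.292
grasp_force: 58.5
```

jog_arm(
  deltas=[
    [0, 0, 0, 0, 0, 0, 0.1],
    [0, 0, 0.005, 0, 0, 0, 0.1],
    [0, 0, 0.01, 0, 0, 0, 0.1],
    [0, 0, 0.01, 0, 0, 0, 0.1],
    [0, 0, 0, 0, 0, 0, 0.1],
  ],
)

```text
t: 19.5
eef_pos: [0.3983, -0.295, 0.0701]
tool_rot: [0.001, 0.906, 0.422, 0.001]
contact_force: [-0.0, -0.7, -2.4]
gripper_width: 0.295
grasp_force: 59.2
```

```bash
python3 look.py .398 -.295 i2
```

```text
(no output)
```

View pics/i2.png

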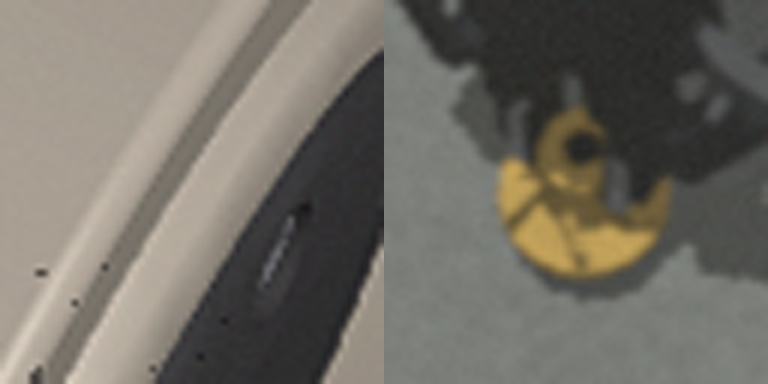

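The impeller is held level by its hub. Carrying it to the bare yellow compartment.

jog_arm(
  deltas=[
    [0, 0, 0.03, 0, 0, 0, 0.1],
    [0.01, 0.02, 0.03, 0, 0, 0, 0.1],
    [0.02, 0.035, 0, 0, 0, 0, 0.1],
    [0.02, 0.035, 0, 0, 0, 0, 0.1],
    [0.02, 0.035, 0, 0, 0, 0, 0.1],
    [0.02, 0.035, 0, 0, 0, 0, 0.1],
    [0.02, 0.035, 0, 0, 0, 0, 0.1],
    [0.02, 0.035, 0, 0, 0, 0, 0.1],
    [0.02, 0.035, 0, 0, 0, 0, 0.1],
    [0.02, 0.035, 0, 0, 0, 0, 0.1],
  ],
)

```text
t: 20.6
eef_pos: [0.5677, 0.0072, 0.1281]
tool_rot: [-0.0, 0.906, 0.422, -0.0]
contact_force: [0.3, -1.0, -3.0]
gripper_width: 0.293
grasp_force: 59.8
```

jog_arm(
  deltas=[
    [0.02, 0.035, 0, 0, 0, 0, 0.1],
    [0.02, 0.035, 0, 0, 0, 0, 0.1],
    [0.008, 0.017, 0, 0, 0, 0, 0.1],
    [0, 0, 0, 0, 0, 0, 0.1],
    [0, 0, -0.03, 0, 0, 0, 0.1],
    [0, 0, -0.03, 0, 0, 0, 0.1],
    [0, 0, -0.015, 0, 0, 0, 0.1],
    [0, 0, 0, 0, 0, 0, 0.1],
    [0, 0, 0, 0, 0, 0, 0.1],
  ],
)

```text
t: 21.5
eef_pos: [0.6158, 0.0915, 0.0542]
tool_rot: [0.0, 0.907, 0.422, 0.0]
contact_force: [0.4, -0.4, -2.5]
gripper_width: 0.294
grasp_force: 59.7
```

Lower 5.5 mm, release with a small opening, rise and back away to clear the view.

jog_arm(
  deltas=[
    [0, 0, -0.003, 0, 0, 0, 0.1],
    [0, 0, -0.002, 0, 0, 0, 0.1],
    [0, 0, -0.001, 0, 0, 0, 0.1],
    [0, 0, 0, 0, 0, 0, 0.1],
    [0, 0, 0, 0, 0, 0, 0.55],
    [0, 0, 0, 0, 0, 0, 0.55],
    [0, 0, 0, 0, 0, 0, 0.55],
    [0, 0, 0.03, 0, 0, 0, 0.55],
    [0, 0, 0.04, 0, 0, 0, 0.55],
    [0, 0, 0.05, 0, 0, 0, 0.55],
  ],
)

```text
t: 22.5
eef_pos: [0.6144, 0.0924, 0.1675]
tool_rot: [-0.0, 0.907, 0.422, -0.002]
contact_force: [0.5, 1.3, -0.2]
gripper_width: 0.546
grasp_force: 0.0
```

jog_arm(
  deltas=[
    [-0.01, -0.04, 0.03, 0, 0, 0, 0.55],
    [-0.01, -0.045, 0, 0, 0, 0, 0.55],
    [-0.01, -0.045, 0, 0, 0, 0, 0.55],
    [-0.01, -0.045, 0, 0, 0, 0, 0.55],
    [-0.01, -0.045, 0, 0, 0, 0, 0.55],
    [-0.01, -0.045, 0, 0, 0, 0, 0.55],
    [-0.01, -0.045, 0, 0, 0, 0, 0.55],
    [-0.01, -0.045, 0, 0, 0, 0, 0.55],
    [-0.02, -0.045, 0, 0, 0, 0, 0.55],
    [-0.02, -0.045, 0, 0, 0, 0, 0.55],
  ],
)

```text
t: 23.5
eef_pos: [0.4951, -0.3534, 0.1971]
tool_rot: [0.0, 0.906, 0.422, 0.0]
contact_force: [1.4, -0.4, 0.0]
gripper_width: 0.552
grasp_force: 0.0
```

```bash
python3 look.py .605 .13 p4
```

```text
(no output)
```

View pics/p4.png

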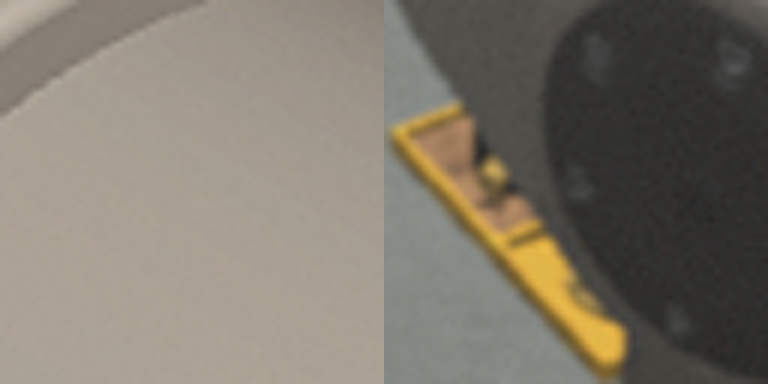

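The arm blocks the view, so I'm moving it to the left, near its start pose.

jog_arm(
  deltas=[
    [0, 0.03, 0.03, 0, 0, 0, 0.55],
    [0, 0.04, 0.02, 0, 0, 0, 0.55],
    [0, 0.045, 0.01, 0, 0, 0, 0.55],
    [0, 0.045, 0, 0, 0, 0, 0.55],
    [0, 0.045, 0, 0, 0, 0, 0.55],
    [0, 0.045, 0, 0, 0, 0, 0.55],
    [0, 0.045, 0, 0, 0, 0, 0.55],
    [0, 0.045, 0, 0, 0, 0, 0.55],
    [0, 0.045, 0, 0, 0, 0, 0.55],
    [0, 0.045, 0, 0, 0, 0, 0.55],
  ],
)

```text
t: 24.6
eef_pos: [0.4953, 0.0803, 0.2572]
tool_rot: [-0.0, 0.907, 0.422, 0.0]
contact_force: [1.0, -0.5, 0.4]
gripper_width: 0.552
grasp_force: 0.0
```

jog_arm(
  deltas=[
    [0, 0.045, 0, 0, 0, 0, 0.55],
    [0, 0.045, 0, 0, 0, 0, 0.55],
    [0, 0.045, 0, 0, 0, 0, 0.55],
    [-0.01, 0.045, 0, 0, 0, 0, 0.55],
    [-0.02, 0.04, 0, 0, 0, 0, 0.55],
    [-0.03, 0.035, 0, 0, 0, 0, 0.55],
    [-0.03, 0.035, 0, 0, 0, 0, 0.55],
    [-0.03, 0.035, 0, 0, 0, 0, 0.55],
    [-0.03, 0.035, 0, 0, 0, 0, 0.55],
    [-0.03, 0.035, 0, 0, 0, 0, 0.55],
  ],
)

```text
t: 25.6
eef_pos: [0.3141, 0.4745, 0.2572]
tool_rot: [-0.0, 0.907, 0.422, 0.0]
contact_force: [0.2, -0.1, 0.4]
gripper_width: 0.551
grasp_force: 0.0
```

jog_arm(
  deltas=[
    [-0.035, 0.03, 0, 0, 0, 0, 0.55],
    [-0.035, 0.03, 0, 0, 0, 0, 0.55],
    [-0.035, 0.03, 0, 0, 0, 0, 0.55],
    [-0.03, 0.02, 0, 0, 0, 0, 0.55],
    [0, 0, 0, 0, 0, 0, 0.55],
    [0, 0, 0, 0, 0, 0, 0.55],
  ],
)

```text
t: 26.2
eef_pos: [0.1798, 0.5835, 0.2567]
tool_rot: [0.0, 0.906, 0.423, 0.0]
contact_force: [0.1, -0.3, -0.2]
gripper_width: 0.55
grasp_force: 0.0
```

```bash
python3 - <<'E'
from h import *
t=[]
tr=[(.603,.132,108.4,[("gauge",.042,.007,.024,.028),("imp",-.042,.004,.027,.006)]),(.602,-.1475,-106.6,[("bear",.042,.007,.026,.021),("coup",-.042,.004,.0225,.032)])]
for n in("top","side"):
    c=cam(n); r=[]
    for x,y,yaw,its in tr:
        o=proj(c,[x,y,.012])[0].round()-[48,40]; a,b=np.int32(o)
        im=cv2.resize(np.ascontiguousarray(c["img"][b:b+80,a:a+96,::-1]),None,fx=4,fy=4,interpolation=2)
        k=np.deg2rad(yaw)
        for _,d,f,rad,h in its: draw(im,c,ring(x+d*np.cos(k),y+d*np.sin(k),f+h,rad),(255,0,255),o,4)
        r.append(im)
    t.append(np.hstack(r))
cv2.imwrite("pics/fin.png",cv2.resize(np.vstack(t),None,fx=.9,fy=.9))
E
```

```text
(no output)
```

View pics/fin.png

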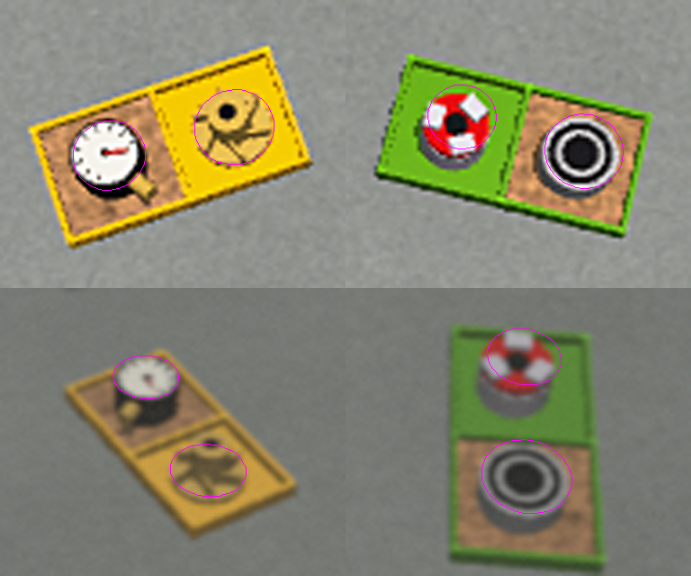

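All four parts lie flat within a few millimetres of their compartment centres (pink rings), and the arm is clear.

```bash
python3 -c "
from station import bot
print(bot.hand_in())"
```

```text
the job is handed in; nothing more can be done
None
```

Both pump kits are made up and handed in at about 26 s: bearing and coupling in the green tray, gauge and middle-sized impeller in the yellow; the last pictures show all four flat and near centre, but the hand-in gave no verdict.

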